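Pack a wall controller screen down in its foam pocket

ROBOT

A 6-joint arm with a two-finger parallel gripper is mounted at the origin on the work surface. World frame = base frame: x ahead of the robot, y to its left, z up, the work surface at z = 0. Lengths are in mm, angles in rad, forces in N, time in s.
With the tool pointing down it reaches from about 200 to 875 mm from the base axis. Payload 3.4 kg.
Tool frame: the origin (TCP) lies on the centre line of the jaws, within the pads' length; the fingertips stand arm.tip_reach ahead of it and the grasp point (between the pads) lies 6 mm ahead of it (arm.tip_reach is the distance from the TCP to the fingertips, in mm); z points along the fingers, y is the line along which they close (so a half turn about z gives the same grasp; the last joint's range is limited). The gripper opens to 94 mm and grips with 3 to 60 N. Pads are 16 mm wide; open, the fingers measure 119 mm over their backs; the gripper's body (75 mm by 177 mm) begins 78 mm behind the grasp point.
Start: joints at [1.049, 0.276, 1.505, -0, 1.361, -0.121], TCP at [224.359, 529.458, 230.493] pointing down, gripper open.
Joint ranges: [-2.89, 2.89], [-0.75, 2.08], [0.22, 2.7], [-1.18, 4.32], [0.11, 2.71], [-2.7, 2.7]. Speed limits (rad/s): [2.57, 2.57, 3.14, 3.14, 3.14, 3.14].

INTERFACE

Orientations are given as a unit quaternion [x, y, z, w].
In Python, from station import telemetry, imaging, arm gives the robot as it stands.
- The arm moves only by the tool move_arm, never from a script. Its argument "rows" is a list of rows, each an object of numbers: "tx", "ty", "tz": the shift along the tool's x, y, z as a fraction of full scale; "spin": the turn about the tool's z as a fraction of full scale. A call has 1 to 5 rows; each row shifts and turns the commanded pose from where the row before left it, along the tool's axes as they then stand; what a row does not reach is not made up. Full scale, the value 1, is 200 mm for a shift and 180 degrees for a turn. A row lasts 1/12 s, in which the tool goes at most 41.7 mm and 7.16 degrees, less where a joint would pass 70% of its speed; a pose out of reach is approached as far as the arm can. A call with a number of a shift or a turn outside -1 to 1 is refused whole. A call with a gripper value outside its range is refused whole. "gripper" is the opening in per cent of the stroke, from 0 (shut) to 100 (fully open), set as the call begins (left out, the last holds). The fingers move at their own pace and stop on an object; the grip force is fixed at half the most. Time passes only in rows, so rows that do not move let the fingers close. It gives the time, the measured TCP pose, the force, the opening and the grip force at its end, in the units of the state.
- telemetry.read_state(): the state, without advancing time (a new reading comes with each control period).
- imaging.grab_frame(name): name is "side" or "top" or "wrist"; returns the picture (480x640x3 uint8, blue, green, red); there is no depth.
- imaging.camera_params(name): a dict with "mtx" (3x3 intrinsics, pixels), "world_from_camera" (4x4, takes a point from camera to world coordinates). Camera axes: x right, y down, z forward; pixel columns grow to the right and rows downward; lengths in mm; the calibration is good to about 2 mm. A picture is of the moment at which its call begins: read the wrist's pose just before it. camera_params takes no time and is no camera call; for the wrist camera it gives the pose at the moment of the call.
- arm.close_job(): hands the job in; it is judged then, once.
The state is a dict: "clock": time; "joint_pos": joint angles; "qvel": joint speeds; "joint_efforts": joint torques, N m; "position": TCP position; "orientation": TCP orientation; "contact_force": force on the tool from outside, world axes, zero at the start; "ft_torque": the same for the moment, N m; "opening": opening from 0.0 (shut) to 1.0 (fully open); "grasp_force": force on a finger pad.
Only numpy, scipy, OpenCV 4.12 (cv2) and the standard library are available. Lean on these libraries where they do the work, as an engineer would, in place of code of your own. Each camera call takes 0.05 s, during which the arm holds its last target. There are 200 camera calls.

TASK

Pack the wall controller for shipping: take it out of its wooden stand and lay it screen down in the large pocket of the foam insert in the open carton, lying flat and fully home on the pocket floor with its grey back box upward (either end may point either way). Do not let it drop from a height, and leave the tape gun, the small box and the tape roll where they are.

Things in the scene. Friction and masses are not known exactly. Their poses are not given: they have to be found in the camera images.
- controller: 0.18 kg wall controller: white front plate 64 wide (y) x 90 long (z) x 10 mm thick (x), grey back box 50 x 66 x 14 mm centred behind it. Starts standing on a short edge in the stand. Origin: middle of that lower edge of the plate. z up along the length; x from screen to back: the dark screen faces -x (its plane at x = -5 mm), the back box fills x = 5 to 19, z = 12 to 78 mm.
- screen (a point): Centre of the controller's screen face (axes as the controller): 5 mm before the origin in -x, 45 mm along z.
- stand: Fixed wooden stand, base 100 (x) x 84 (y) x 8 mm, with two upright lips 74 mm wide (y), tops 43 mm above the bench. The controller stands between them on the base, 8 mm above the bench; its upper 55 mm and its side edges are free. Origin: underside, below the controller's origin; axes as the controller at the start.
- carton: Fixed open carton 150 (x) x 190 (y) x 40 mm high with a dark foam insert, top at 38 mm. It has the large empty pocket towards +y, and towards -y a small one with a white power adapter already packed, flush. Origin: centre of the underside.
- pocket (a point): Centre of the floor of the large pocket, 24 mm above the bench; axes as the carton. The floor is 98 mm (x) x 72 mm (y); the pocket is 14 mm deep and its four walls slope outwards to 112 x 86 mm at the top.
- tape_gun: Red tape gun with a brown roll, about 190 mm long and 85 mm high, loose on the bench; leave it alone. Origin: underside.
- small_box: Closed cardboard box 110 x 80 x 70 mm high, loose on the bench; leave it alone. Origin: centre of the underside.
- tape_roll: Brown roll of tape lying flat, 90 mm across, 48 mm high, loose on the bench; leave it alone. Origin: centre of the underside.
There are look-alikes about, which are no part of the job. Leave any red or yellow look-alike of the controller alone.

How it is judged:
By the outcome, as a careful person would: the job done as asked, in the order asked, and still so for the second after the job is handed in, with the robot touching nothing.
It also fails if it takes over 51 s, if anything falls off the work surface, if the arm or the gripper's body presses on something with over 40 N, if the wrist force passes 120 N, or if a joint passes its speed limit or range.

## Working session

There is one attempt and no reset: what is moved stays moved. The work goes in short steps, Python scripts to look and compute and a tool call to move; the robot and the scene stay as the last step left them, time stands still between calls to the robot, and variables do not carry over. Pictures are saved under pics/ and viewed, at most 10 in all, crops included, and the job is handed in when it is done.

Besides the shell and the picture viewer there is one more tool, called after "Call:" as name([rows], argument=value, ...), one row to a line, values as JSON. move_arm: Moves the arm, as the interface text tells. Its arguments: {"type":"object","properties":{"rows":{"type":"array","items":{"type":"object","properties":{"tx":{"type":"number","minimum":-1,"maximum":1},"ty":{"type":"number","minimum":-1,"maximum":1},"tz":{"type":"number","minimum":-1,"maximum":1},"spin":{"type":"number","minimum":-1,"maximum":1}}}},"gripper":{"type":"number"}},"required":["rows"]}

```bash
mkdir -p pics; ls; python3 - <<'E'
from station import telemetry, imaging, arm
import cv2,numpy as np
s=telemetry.read_state();print(s['clock'],s['position'],s['orientation'],arm.tip_reach)
for n in("side","top"):
    cv2.imwrite(f"pics/{n}0.png",imaging.grab_frame(n));p=imaging.camera_params(n);print(n,np.round(p['mtx'],1).tolist(),np.round(p['world_from_camera'],3).tolist())
E
```

```text
pics
0.0 [224.09348225 528.97339195 229.61923712] [ 1.99063470e-01  9.79986184e-01 -8.57095856e-04 -2.83331178e-04] 25.0
side [[577.5, 0.0, 318.8], [0.0, 577.5, 237.9], [0.0, 0.0, 1.0]] [[0.913, -0.264, 0.311, 125.788], [-0.408, -0.589, 0.698, -984.798], [-0.001, -0.764, -0.645, 995.55], [0.0, 0.0, 0.0, 1.0]]
top [[452.6, 0.0, 322.9], [0.0, 452.6, 233.8], [0.0, 0.0, 1.0]] [[-0.021, -0.993, 0.112, 433.526], [-1.0, 0.019, -0.013, 7.558], [0.011, -0.112, -0.994, 1242.848], [0.0, 0.0, 0.0, 1.0]]
```

View pics/side0.png

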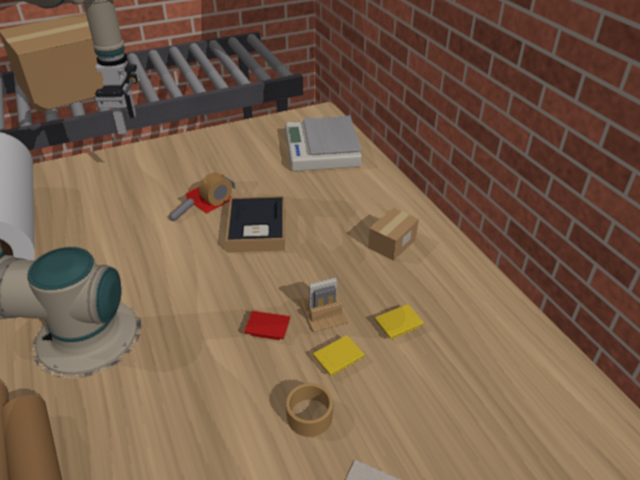

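View pics/top0.png

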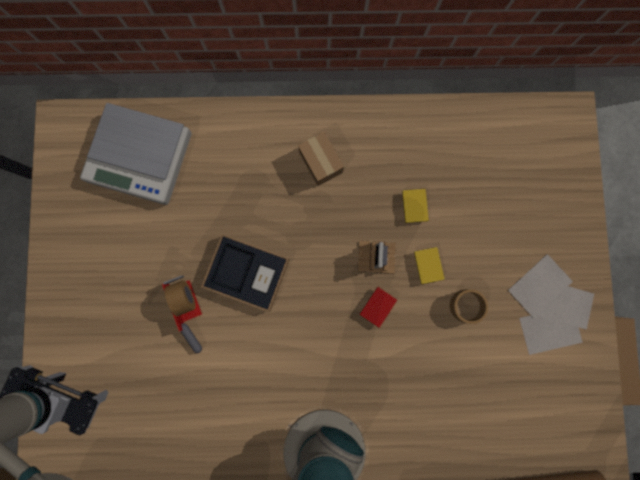

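The top view shows the upright white/grey candidate in the wooden stand at about (380,255). The carton is at (245,273), with its pocket at about (235,268). The red look-alike at (378,307) and the yellow ones at (416,206) and (429,266) lie flat. Only the one in the stand is white and grey, so it fits the description. I'll confirm it, and which way it faces, in an enlarged crop.

```bash
cat > h.py <<'E'
from station import telemetry, imaging, arm
import cv2,numpy as np
def ray(p,uv):
    T=np.array(p['world_from_camera']);d=T[:3,:3]@np.linalg.inv(np.array(p['mtx']))@[uv[0],uv[1],1.];return T[:3,3],d
def onz(p,uv,z):
    c,d=ray(p,uv);return c+d*(z-c[2])/d[2]
def proj(p,X):
    T=np.linalg.inv(np.array(p['world_from_camera']));q=np.array(p['mtx'])@(T[:3,:3]@X+T[:3,3]);return q[:2]/q[2]
def tri(p1,a,p2,b):
    c1,d1=ray(p1,a);c2,d2=ray(p2,b);s=np.linalg.lstsq(np.c_[d1,-d2],c2-c1,rcond=None)[0]
    A,B=c1+d1*s[0],c2+d2*s[1];return (A+B)/2,np.linalg.norm(A-B)
E
python3 - <<'E'
from h import *
a=cv2.imread('pics/side0.png')[265:345,285:365];b=cv2.imread('pics/top0.png')[215:295,340:420]
cv2.imwrite('pics/c0.png',np.hstack([cv2.resize(i,(400,400),interpolation=cv2.INTER_CUBIC) for i in(a,b)]))
p=imaging.camera_params('top')
for n,uv,z in(('plate',(384,255),98),('pocket',(234,268),38),('adapter',(263,279),38),('carton',(245,273),40)):print(n,np.round(onz(p,uv,z)))
E
```

```text
plate [ 505. -161.   98.]
pocket [483. 230.  38.]
adapter [452. 153.  38.]
carton [469. 200.  40.]
```

View pics/c0.png

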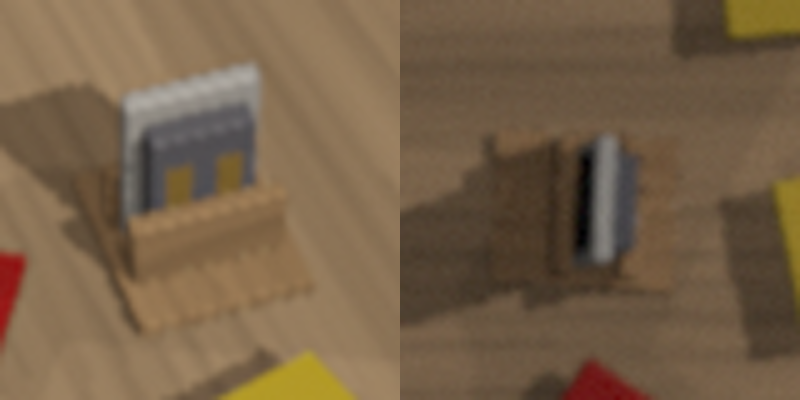

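The crop confirms it: the white plate has its grey back box towards -y (the side camera) and its dark screen towards +y. Next I'll check where the wrist camera sits, then go look from near.

```bash
python3 - <<'E'
from h import *
from scipy.spatial.transform import Rotation as R
s=telemetry.read_state();p=imaging.camera_params('wrist');r=R.from_quat(s['orientation']).as_matrix();T=np.array(p['world_from_camera'])
print(np.round(r,3).tolist(),np.round(r.T@(T[:3,3]-s['position']),1),np.round(r.T@T[:3,:3],2).tolist(),np.round(p['mtx'],0).tolist())
# shift to above carton pocket offset
for t in([440,200,330],):print(r.T@(np.array(t)-s['position']))
E
```

```text
[[-0.921, 0.39, -0.001], [0.39, 0.921, -0.001], [0.0, -0.002, -1.0]] [  83.1    0.4 -154.9] [[0.0, -0.96, -0.28], [1.0, 0.0, -0.0], [0.0, -0.28, 0.96]] [[360.0, 0.0, 318.0], [0.0, 360.0, 233.0], [0.0, 0.0, 1.0]]
[-327.12876617 -218.90797265 -100.00666324]
```

Call:
move_arm([
  {"tx": -0.15, "ty": -0.073, "tz": 0.012},
  {"tx": -0.15, "ty": -0.073, "tz": 0.012},
  {"tx": -0.15, "ty": -0.073, "tz": 0.012},
  {"tx": -0.15, "ty": -0.073, "tz": 0.012},
  {"tx": -0.15, "ty": -0.073, "tz": 0.012},
])

```text
validation failed for argument at $.ro...
```

Call:
move_arm([
  {"tx": -0.15, "ty": -0.073, "tz": 0.012},
  {"tx": -0.15, "ty": -0.073, "tz": 0.012},
  {"tx": -0.15, "ty": -0.073, "tz": 0.012},
  {"tx": -0.15, "ty": -0.073, "tz": 0.012},
  {"tx": -0.15, "ty": -0.073, "tz": 0.012},
])

```text
validation failed for argument at $.ro...
```

Call:
move_arm([
  {"tx": -0.15, "ty": -0.073},
  {"tx": -0.15, "ty": -0.073},
  {},
])

```text
validation failed for argument at $.ro...
```

```bash
python3 - <<'E'
from h import *
import json
s=telemetry.read_state();p=imaging.camera_params('wrist');f=imaging.grab_frame('wrist')
cv2.imwrite('pics/w1.png',f);json.dump({k:np.array(v).tolist() for k,v in p.items()},open('w1.json','w'));print(s['clock'],s['position'],s['orientation'])
E
```

```text
0.1 [224.1077674  529.04126926 229.71216494] [ 1.99033508e-01  9.79992370e-01 -7.46818905e-04 -2.46164724e-04]
```

View pics/w1.png

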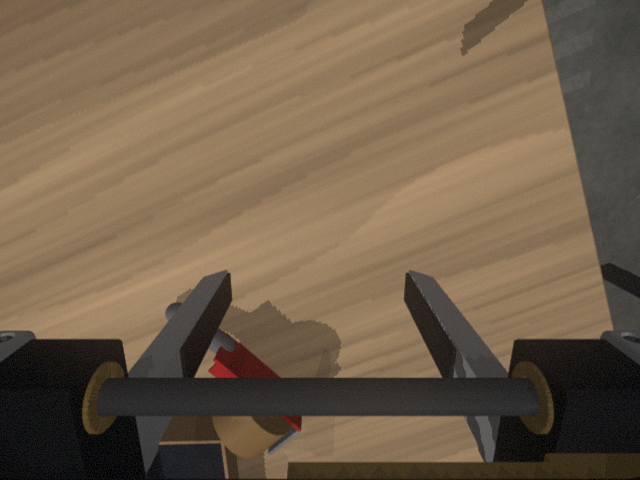

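No motion: the rows were rejected. The picture shows fingertips at (225,275) and (412,275), with the tape gun behind them. I'll retry with every field given.

Call:
move_arm([
  {"tx": -0.15, "ty": -0.073, "tz": 0.012, "spin": 0},
  {"tx": -0.15, "ty": -0.073, "tz": 0.012, "spin": 0},
  {"tx": -0.15, "ty": -0.073, "tz": 0.012, "spin": 0},
  {"tx": -0.15, "ty": -0.073, "tz": 0.012, "spin": 0},
  {"tx": -0.15, "ty": -0.073, "tz": 0.012, "spin": 0},
], gripper=100)

```text
clock: 0.57
position: [334.5, 402.4, 218.2]
orientation: [0.199, 0.98, -0.0, -0.0]
contact_force: [1.0, 0.3, -0.1]
opening: 1.001
grasp_force: 0.0
```

Call:
move_arm([
  {"tx": -0.15, "ty": -0.072, "tz": 0.012, "spin": 0},
  {"tx": -0.15, "ty": -0.072, "tz": 0.012, "spin": 0},
  {"tx": -0.15, "ty": -0.072, "tz": 0, "spin": 0},
  {"tx": -0.15, "ty": -0.072, "tz": 0, "spin": 0},
  {"tx": -0.15, "ty": -0.072, "tz": 0, "spin": 0},
])

```text
clock: 0.98
position: [444.6, 277.4, 213.5]
orientation: [0.199, 0.98, -0.0, -0.0]
contact_force: [0.8, 0.5, -0.4]
opening: 1.0
grasp_force: 0.0
```

Call:
move_arm([
  {"tx": -0.15, "ty": -0.072, "tz": 0, "spin": 0},
  {"tx": -0.12, "ty": -0.072, "tz": 0, "spin": 0},
  {"tx": 0, "ty": 0, "tz": 0, "spin": 0},
])

```text
clock: 1.23
position: [485.6, 227.5, 213.3]
orientation: [0.201, 0.98, -0.001, 0.001]
contact_force: [-0.6, -0.2, 0.2]
opening: 0.998
grasp_force: 0.0
```

```bash
cat > snap.py <<'E'
from h import *
import json,sys
n=sys.argv[1]
s=telemetry.read_state();p=imaging.camera_params('wrist');f=imaging.grab_frame('wrist')
cv2.imwrite(f'pics/{n}.png',f);json.dump({k:np.array(v).tolist() for k,v in p.items()},open(n+'.json','w'));print(round(s['clock'],2),np.round(s['position'],1),np.round(s['orientation'],4))
E
python3 snap.py w2
```

```text
1.23 [485.6 227.5 213.3] [ 0.2012  0.9796 -0.0011  0.0011]
```

View pics/w2.png

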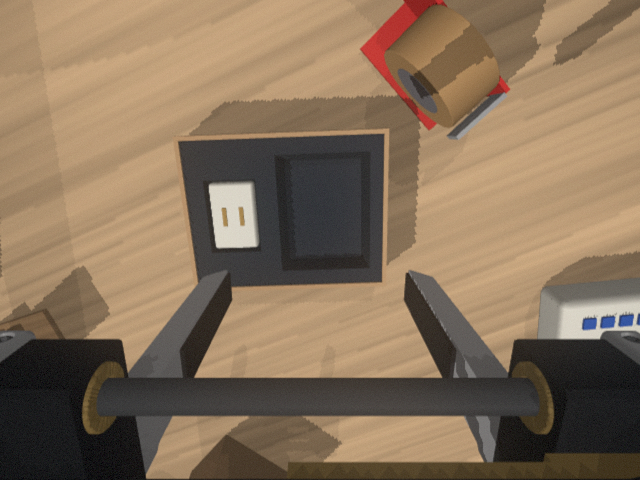

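The wrist view shows the carton with outer corners (178,139), (388,129), (383,283) and (196,285). The pocket is at about x 275–371, y 153–270, and the adapter is at (234,215). I'll measure these in code.

```bash
python3 - <<'E'
from h import *
import json
p=json.load(open('w2.json'));f=cv2.imread('pics/w2.png');pt=imaging.camera_params('top');t=cv2.imread('pics/top0.png')
def blob(im,m,box):
    x0,y0,x1,y1=box;k=np.zeros(m.shape,np.uint8);k[y0:y1,x0:x1]=m[y0:y1,x0:x1];cs=cv2.findContours(k,0,2)[0];return max(cs,key=cv2.contourArea)
def cen(c):
    m=cv2.moments(c);return np.array([m['m10'],m['m01']])/m['m00']
g=f.min(2);a1=blob(f,(g>150).astype('u1')*255,(200,170,270,260));a2=blob(t,(t.min(2)>120).astype('u1')*255,(245,258,285,300))
X,e=tri(p,cen(a1),pt,cen(a2));print('adapter',cen(a1),cen(a2),np.round(X,1),round(e,1))
# dark foam
mx=f.max(2);fo=blob(f,(mx<75).astype('u1')*255,(172,125,395,268+20))
def rect(c,z):
    w=np.array([onz(p,q[0],z)[:2] for q in c],np.float32);return cv2.minAreaRect(w)
print('grey rows',mx[210,262:392:2].tolist());print('col',mx[126:285:3,325].tolist())
# pocket edges: gradient along scan lines, subpixel not needed
G=cv2.GaussianBlur(mx,(3,3),0).astype(int)
for y in(180,210,240):print(y,[(x,G[y,x+1]-G[y,x-1]) for x in range(262,385) if abs(G[y,x+1]-G[y,x-1])>5])
for x in(305,325,345):print(x,[(y,G[y+1,x]-G[y-1,x]) for y in range(136,283) if abs(G[y+1,x]-G[y-1,x])>5])
E
```

```text
adapter [232.73467113 215.20047216] [262.84751103 278.65910523] [452.5 153.9  33.4] 1.1
grey rows [62, 64, 62, 56, 57, 62, 54, 59, 41, 41, 38, 43, 37, 47, 49, 46, 57, 59, 61, 57, 56, 58, 55, 57, 57, 62, 55, 58, 61, 54, 60, 57, 60, 62, 55, 59, 55, 61, 63, 61, 61, 60, 56, 61, 60, 63, 60, 58, 59, 56, 44, 47, 52, 45, 57, 60, 64, 66, 65, 64, 76, 187, 190, 151, 145]
col [134, 123, 181, 150, 66, 60, 60, 62, 60, 47, 49, 54, 55, 57, 61, 57, 60, 60, 64, 56, 55, 56, 62, 58, 58, 58, 58, 60, 56, 56, 64, 65, 61, 59, 55, 59, 53, 58, 59, 57, 62, 58, 58, 44, 41, 41, 40, 41, 62, 60, 61, 66, 69]
180 [(275, np.int64(-13)), (276, np.int64(-15)), (277, np.int64(-7)), (290, np.int64(9)), (291, np.int64(9)), (360, np.int64(-8)), (361, np.int64(-10)), (369, np.int64(9)), (370, np.int64(12)), (371, np.int64(6)), (381, np.int64(11)), (382, np.int64(51)), (383, np.int64(89)), (384, np.int64(71))]
210 [(277, np.int64(-14)), (278, np.int64(-14)), (279, np.int64(-6)), (287, np.int64(6)), (293, np.int64(9)), (294, np.int64(10)), (360, np.int64(-9)), (361, np.int64(-10)), (369, np.int64(9)), (370, np.int64(9)), (381
[... 612 characters left out ...]
), (256, np.int64(-6)), (257, np.int64(-6)), (269, np.int64(8)), (270, np.int64(10)), (271, np.int64(7)), (282, np.int64(14))]
325 [(136, np.int64(-74)), (137, np.int64(-23)), (152, np.int64(-9)), (153, np.int64(-8)), (252, np.int64(-6)), (253, np.int64(-10)), (254, np.int64(-8)), (268, np.int64(9)), (269, np.int64(13)), (270, np.int64(9)), (281, np.int64(7)), (282, np.int64(35))]
345 [(136, np.int64(-36)), (150, np.int64(-6)), (151, np.int64(-8)), (152, np.int64(-7)), (158, np.int64(6)), (159, np.int64(7)), (252, np.int64(-8)), (253, np.int64(-8)), (254, np.int64(-6)), (267, np.int64(6)), (268, np.int64(10)), (269, np.int64(11)), (270, np.int64(6)), (281, np.int64(23)), (282, np.int64(60))]
```

```bash
python3 - <<'E'
from h import *
import json
p=json.load(open('w2.json'))
def L(pts,z):return [onz(p,q,z)[:2] for q in pts]
def rect(l,r,t,b,z):
    # lines through points, intersect -> corners
    def ln(P):
        (a,b_)=P[0],P[-1];return a,(b_-a)/np.linalg.norm(b_-a)
    def X(m,n):
        s=np.linalg.solve(np.c_[m[1],-n[1]],n[0]-m[0]);return m[0]+m[1]*s[0]
    l,r,t,b=[ln(L(q,z)) for q in(l,r,t,b)]
    c=np.array([X(l,t),X(r,t),X(r,b),X(l,b)]);d=np.linalg.norm(np.roll(c,-1,0)-c,axis=1)
    v=(c[1]+c[2]-c[0]-c[3]);u=(c[2]+c[3]-c[0]-c[1])
    print(np.round(c.mean(0),1),np.round(d,1),'yaw of +y axis',round(np.degrees(np.arctan2(v[1],v[0])),1),'from x axis',round(np.degrees(np.arctan2(u[1],u[0]))+90,1))
rect([(276,180),(280,240)],[(370,180),(370,240)],[(305,152.5),(345,151)],[(305,270),(345,268.5)],38)
rect([(290.5,180),(295,240)],[(360.5,180),(360.5,240)],[(305,159.5),(345,158.5)],[(305,256),(345,253)],24)
E
```

```text
[483.5 235.1] [ 85.8 112.8  86.6 113.2] yaw of +y axis 69.1 from x axis 69.0
[483.1 238.1] [67.1 93.1 65.3 96.8] yaw of +y axis 69.8 from x axis 69.3
```

The pocket top measures 113 x 86, against 112 x 86 stated, so height and scale agree. Its centre is about (483.4, 235.8), with yaw +y = 69°. Now over the stand.

Call:
move_arm([
  {"tx": -0.078, "ty": -0.159, "tz": 0, "spin": 0},
  {"tx": -0.078, "ty": -0.159, "tz": 0, "spin": 0},
  {"tx": -0.078, "ty": -0.159, "tz": 0, "spin": 0},
  {"tx": -0.078, "ty": -0.159, "tz": 0, "spin": 0},
  {"tx": -0.078, "ty": -0.159, "tz": 0, "spin": 0},
])

```text
clock: 1.7
position: [491.4, 54.4, 213.6]
orientation: [0.198, 0.98, 0.0, -0.0]
contact_force: [0.6, 0.0, 0.3]
opening: 0.999
grasp_force: 0.0
```

Call:
move_arm([
  {"tx": -0.078, "ty": -0.159, "tz": 0, "spin": 0},
  {"tx": -0.078, "ty": -0.159, "tz": 0, "spin": 0},
  {"tx": -0.078, "ty": -0.159, "tz": 0, "spin": 0},
  {"tx": -0.078, "ty": -0.159, "tz": 0, "spin": 0},
  {"tx": -0.078, "ty": -0.159, "tz": 0, "spin": 0},
])

```text
clock: 2.12
position: [501.7, -122.4, 213.7]
orientation: [0.199, 0.98, 0.001, -0.0]
contact_force: [-0.5, 0.2, -0.2]
opening: 1.001
grasp_force: 0.0
```

Call:
move_arm([
  {"tx": -0.078, "ty": -0.159, "tz": 0, "spin": 0.039},
  {"tx": 0, "ty": 0, "tz": 0, "spin": 0.039},
  {"tx": 0, "ty": 0, "tz": 0, "spin": 0.039},
  {"tx": 0, "ty": 0, "tz": 0, "spin": 0.039},
  {"tx": 0, "ty": 0, "tz": 0, "spin": 0.039},
])

```text
clock: 2.53
position: [503.8, -156.5, 213.4]
orientation: [0.488, 0.873, 0.0, -0.001]
contact_force: [-0.5, -0.2, -1.0]
opening: 1.001
grasp_force: 0.0
```

Call:
move_arm([
  {"tx": 0, "ty": 0, "tz": 0, "spin": 0.039},
  {"tx": 0, "ty": 0, "tz": 0, "spin": 0.039},
  {"tx": 0, "ty": 0, "tz": 0, "spin": 0.039},
  {"tx": 0, "ty": 0, "tz": 0, "spin": 0.039},
  {"tx": 0, "ty": 0, "tz": 0, "spin": 0.039},
])

```text
clock: 2.95
position: [503.9, -156.1, 213.5]
orientation: [0.728, 0.686, 0.0, -0.001]
contact_force: [-0.2, 0.6, -0.2]
opening: 0.997
grasp_force: 0.0
```

Call:
move_arm([
  {"tx": 0, "ty": 0, "tz": 0, "spin": 0.01},
  {"tx": 0, "ty": 0, "tz": 0, "spin": 0},
  {"tx": 0, "ty": 0, "tz": 0, "spin": 0},
])

```text
clock: 3.2
position: [504.0, -156.5, 213.5]
orientation: [0.736, 0.677, 0.0, -0.0]
contact_force: [0.9, 1.2, 0.7]
opening: 0.999
grasp_force: 0.0
```

```bash
python3 snap.py w3
```

```text
3.2 [ 504.  -156.5  213.5] [ 7.363e-01  6.766e-01  1.000e-04 -4.000e-04]
```

View pics/w3.png

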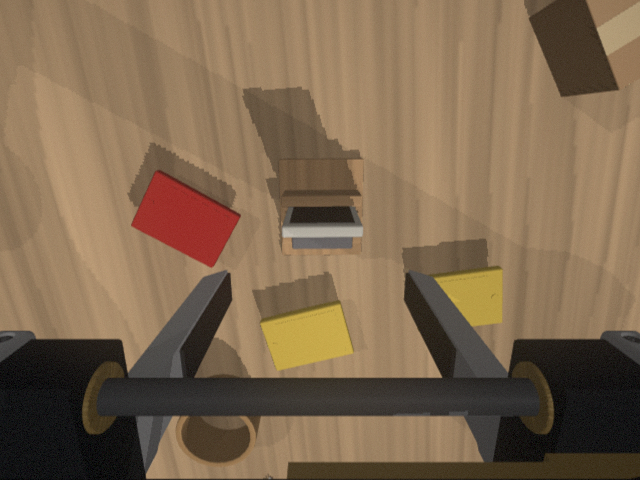

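The plate's white top edge spans (283–363, ~222–237), with the grey box top below it at about (322,242) and the dark screen above it. The lips and stand are aligned to within about 1–2°. The red and yellow look-alikes lie clear of it. I'll measure the strip.

```bash
python3 - <<'E'
from h import *
import json
from scipy.spatial.transform import Rotation as R
p=json.load(open('w3.json'));f=cv2.imread('pics/w3.png')
print('col322',[int(v) for v in f[180:260,322].max(1)])
m=np.zeros(f.shape[:2],np.uint8);m[195:260,270:375]=(f[195:260,270:375].min(2)>105)*255
c=max(cv2.findContours(m,0,2)[0],key=cv2.contourArea);print(cv2.boundingRect(c),cv2.minAreaRect(c))
g=f[...,:].astype(int)
for x in(292,322,352):print(x,'strip rows',np.where(m[:,x])[0][[0,-1]])
# grey box columns at row 242
print('row243',[tuple(v) for v in f[243,284:364:4].tolist()])
# two-view height: side camera top corners of plate
s=cv2.imread('pics/side0.png');ps=imaging.camera_params('side')
k=np.zeros(s.shape[:2],np.uint8);k[268:312,303:345]=(s[268:312,303:345].min(2)>125)*255
cs=max(cv2.findContours(k,0,2)[0],key=cv2.contourArea)[:,0];print('side corners TL',cs[np.argmin(cs.sum(1))],'TR',cs[np.argmax(cs[:,0]-cs[:,1])])
for z in(98,):
  for uv in((283,222),(363,222),(283,237),(363,237)):print(uv,np.round(onz(p,uv,z),1))
E
```

```text
col322 [109, 108, 108, 109, 107, 108, 110, 110, 110, 104, 83, 77, 76, 79, 81, 89, 103, 110, 109, 103, 109, 105, 109, 112, 109, 111, 86, 35, 36, 40, 43, 40, 45, 37, 39, 46, 33, 36, 41, 42, 36, 45, 59, 83, 92, 99, 125, 154, 172, 176, 178, 178, 177, 181, 183, 183, 171, 139, 100, 103, 104, 102, 99, 104, 105, 101, 104, 105, 129, 161, 166, 169, 168, 167, 165, 156, 154, 156, 157, 158]
(282, 226, 82, 12) ((322.5, 231.5), (11.0, 81.0), 90.0)
292 strip rows [226 259]
322 strip rows [226 237]
352 strip rows [226 259]
row243 [(104, 144, 177), (101, 141, 175), (86, 95, 108), (106, 107, 112), (101, 101, 107), (101, 103, 105), (101, 104, 106), (105, 104, 109), (103, 101, 106), (98, 100, 104), (99, 100, 103), (95, 96, 103), (95, 97, 102), (95, 99, 102), (97, 98, 103), (99, 99, 105), (97, 100, 103), (85, 107, 130), (91, 124, 158), (84, 111, 141)]
side corners TL [311 283] TR [335 278]
(283, 222) [ 477.8 -141.8   98. ]
(363, 222) [ 539.6 -147.    98. ]
(283, 237) [ 476.5 -153.9   98. ]
(363, 237) [ 539.1 -159.1   98. ]
```

```bash
python3 - <<'E'
from h import *
import json
from scipy.spatial.transform import Rotation as R
p=json.load(open('w3.json'));ps=imaging.camera_params('side');s=telemetry.read_state();r=R.from_quat(s['orientation']).as_matrix()
for a,b in(((282.5,237.5),(311,283)),((363.5,237.5),(336,278))):
    X,e=tri(p,a,ps,b);print(np.round(X,1),round(e,1))
c=np.array([onz(p,q,98) for q in((282,225.5),(363.5,225.5),(363.5,237.5),(282,237.5))])
t=(c-s['position'])@r;print(np.round(t,1));m=t.mean(0);print('shift x,y',m-[14,0,0])
# grey box right/left edges at z=86: row 243, ~cols 291..350
print((np.array([onz(p,q,86) for q in((291,243),(353,243),(322,248))])-s['position'])@r)
E
```

```text
[ 477.5 -152.7  104.3] 1.5
[ 537.8 -158.2  100.9] 2.7
[[ 9.800e+00 -2.820e+01  1.156e+02]
 [ 9.900e+00  3.520e+01  1.156e+02]
 [ 1.000e-01  3.560e+01  1.156e+02]
 [ 0.000e+00 -2.840e+01  1.156e+02]]
shift x,y [ -9.02778627   3.56137788 115.58670351]
[[ -8.39533692 -22.38660854 127.58500961]
 [ -8.31823321  28.69886295 127.57401871]
 [-12.7049354    3.17943129 127.57713461]]
```

Call:
move_arm([
  {"tx": -0.05, "ty": 0.018, "tz": 0, "spin": 0},
  {"tx": 0, "ty": 0, "tz": 0.1, "spin": 0},
  {"tx": 0, "ty": 0, "tz": 0.1, "spin": 0},
  {"tx": 0, "ty": 0, "tz": 0.1, "spin": 0},
  {"tx": 0, "ty": 0, "tz": 0.1, "spin": 0},
])

```text
clock: 3.67
position: [507.1, -168.7, 133.0]
orientation: [0.737, 0.676, 0.0, 0.0]
contact_force: [-0.3, 0.1, -0.3]
opening: 0.998
grasp_force: 0.0
```

Call:
move_arm([
  {"tx": 0, "ty": 0, "tz": 0.1, "spin": 0},
  {"tx": 0, "ty": 0, "tz": 0.06, "spin": 0},
  {"tx": 0, "ty": 0, "tz": 0, "spin": 0},
])

```text
clock: 3.92
position: [505.1, -167.7, 98.9]
orientation: [0.737, 0.676, -0.001, -0.003]
contact_force: [-0.8, 0.3, -0.1]
opening: 0.999
grasp_force: 0.0
```

```bash
python3 snap.py w4; python3 -c "
import cv2;cv2.imwrite('pics/w4c.png',cv2.resize(cv2.imread('pics/w4.png')[180:420,160:480],(800,600)))"
```

```text
3.92 [ 505.1 -167.7   98.9] [ 0.737   0.6759 -0.0011 -0.0026]
```

View pics/w4c.png

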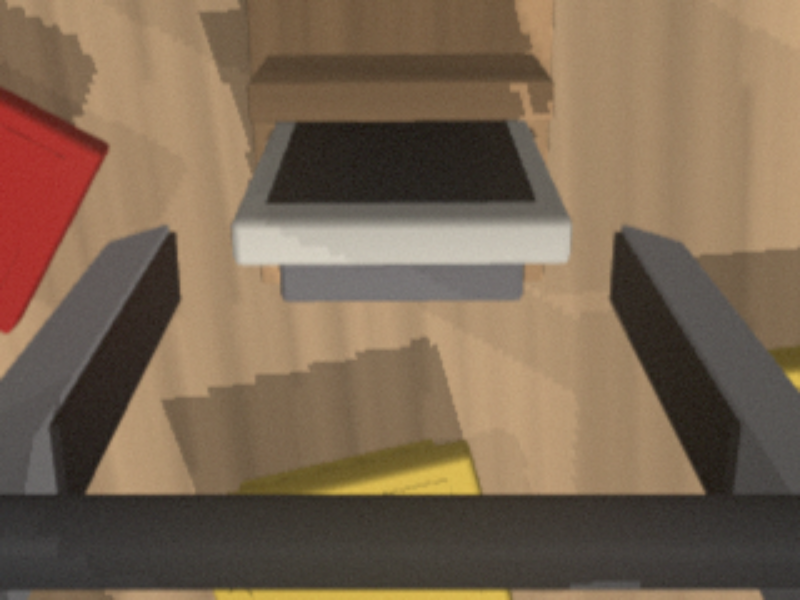

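The jaws straddle the box. In the crop the plate strip spans x 235–568, y 222–264, the box top is at y 264–300, and the fingertips are at x 178 and 612. I'll check the x/y offset once more.

```bash
python3 - <<'E'
from h import *
import json
from scipy.spatial.transform import Rotation as R
p=json.load(open('w4.json'));s=telemetry.read_state();r=R.from_quat(s['orientation']).as_matrix();P=s['position']
f=lambda x,y:(160+x*.4,180+y*.4)
print('plate z98',np.round((np.array([onz(p,f(*q),98) for q in((236,224),(569,224),(236,264),(568,264))])-P)@r,1).tolist())
print('box z86',np.round((np.array([onz(p,f(*q),86) for q in((283,299),(523,299))])-P)@r,1).tolist())
for X in((8,-47,25),(-8,-47,25),(8,47,25)):
    u=proj(p,P+r@np.array(X));print(X,((u-[160,180])*2.5).round())
E
```

```text
plate z98 [[19.8, -30.7, 2.5], [20.0, 31.3, 2.3], [11.7, -31.1, 2.5], [11.9, 31.5, 2.3]]
box z86 [[-1.7, -24.1, 14.5], [-1.4, 25.2, 14.3]]
(8, -47, 25) [181. 235.]
(-8, -47, 25) [185. 303.]
(8, 47, 25) [620. 236.]
```

Call:
move_arm([
  {"tx": 0.01, "ty": 0.002, "tz": -0.01, "spin": 0},
  {"tx": 0, "ty": 0, "tz": 0, "spin": 0},
  {"tx": 0, "ty": 0, "tz": 0, "spin": 0},
])

```text
clock: 4.22
position: [508.3, -166.4, 105.0]
orientation: [0.737, 0.676, 0.001, 0.001]
contact_force: [0.6, 0.2, 0.4]
opening: 0.999
grasp_force: 0.0
```

Call:
move_arm([
  {"tx": 0, "ty": 0, "tz": 0, "spin": 0},
  {"tx": 0, "ty": 0, "tz": 0, "spin": 0},
  {"tx": 0, "ty": 0, "tz": 0, "spin": 0},
  {"tx": 0, "ty": 0, "tz": 0, "spin": 0},
  {"tx": 0, "ty": 0, "tz": 0, "spin": 0},
], gripper=0)

```text
clock: 4.63
position: [507.3, -166.0, 103.8]
orientation: [0.737, 0.676, 0.0, 0.0]
contact_force: [-0.5, -0.3, 0.2]
opening: 0.681
grasp_force: 0.0
```

Call:
move_arm([
  {"tx": 0, "ty": 0, "tz": 0, "spin": 0},
  {"tx": 0, "ty": 0, "tz": 0, "spin": 0},
  {"tx": 0, "ty": 0, "tz": 0, "spin": 0},
  {"tx": 0, "ty": 0, "tz": 0, "spin": 0},
  {"tx": 0, "ty": 0, "tz": 0, "spin": 0},
])

```text
clock: 5.05
position: [507.0, -166.0, 103.5]
orientation: [0.737, 0.676, -0.0, -0.0]
contact_force: [-1.5, 0.0, 0.8]
opening: 0.528
grasp_force: 30.0
```

Call:
move_arm([
  {"tx": 0, "ty": 0, "tz": -0.04, "spin": 0},
  {"tx": 0, "ty": 0, "tz": -0.05, "spin": 0},
  {"tx": 0, "ty": 0, "tz": -0.05, "spin": 0},
  {"tx": 0, "ty": 0, "tz": -0.015, "spin": 0},
  {"tx": 0, "ty": 0, "tz": 0, "spin": 0},
])

```text
clock: 5.47
position: [508.5, -166.5, 136.3]
orientation: [0.737, 0.676, 0.001, 0.002]
contact_force: [0.7, -0.3, -1.6]
opening: 0.524
grasp_force: 30.0
```

Call:
move_arm([
  {"tx": 0.02, "ty": 0, "tz": 0, "spin": 0},
  {"tx": 0.02, "ty": 0, "tz": 0, "spin": 0},
  {"tx": 0.02, "ty": 0, "tz": 0, "spin": 0},
  {"tx": 0.02, "ty": 0, "tz": 0, "spin": 0},
  {"tx": 0.02, "ty": 0, "tz": 0, "spin": 0},
])

```text
clock: 5.88
position: [509.4, -146.3, 134.8]
orientation: [0.737, 0.676, -0.0, 0.001]
contact_force: [0.4, -3.5, 0.9]
opening: 0.525
grasp_force: 32.0
```

```bash
python3 snap.py w5; python3 -c "
from h import *
f=imaging.grab_frame('side');cv2.imwrite('pics/s5.png',f)
a=cv2.resize(cv2.imread('pics/w5.png')[150:390,160:480],(400,300));b=cv2.resize(f[235:355,260:380],(400,400));a=np.vstack([a,a[:100]*0]);cv2.imwrite('pics/m5.png',np.hstack([a,b]))"
```

```text
5.88 [ 509.4 -146.3  134.8] [ 7.369e-01  6.760e-01 -2.000e-04  7.000e-04]
```

View pics/m5.png

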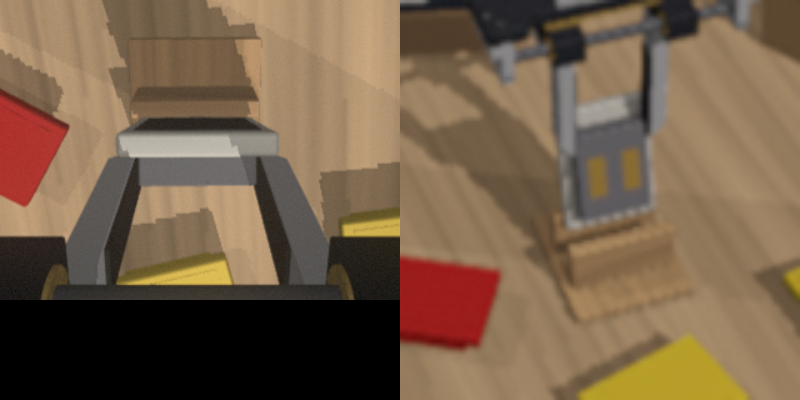

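The gripper holds the controller, with its bottom edge caught behind the front lip and about 3.5 N of reaction, so it is starting to tilt. I'll continue along the arc.

Call:
move_arm([
  {"tx": 0.033, "ty": 0, "tz": 0.003, "spin": 0},
  {"tx": 0.033, "ty": 0, "tz": 0.006, "spin": 0},
  {"tx": 0.033, "ty": 0, "tz": 0.01, "spin": 0},
  {"tx": 0.032, "ty": 0, "tz": 0.015, "spin": 0},
  {"tx": 0.03, "ty": 0, "tz": 0.018, "spin": 0},
])

```text
clock: 6.4
position: [512.0, -112.8, 124.3]
orientation: [0.737, 0.676, 0.0, -0.0]
contact_force: [-0.3, -1.2, 2.0]
opening: 0.529
grasp_force: 30.5
```

Call:
move_arm([
  {"tx": 0.03, "ty": 0, "tz": 0.022, "spin": 0},
  {"tx": 0.028, "ty": 0, "tz": 0.024, "spin": 0},
  {"tx": 0.024, "ty": 0, "tz": 0.025, "spin": 0},
  {"tx": 0, "ty": 0, "tz": 0, "spin": 0},
])

```text
clock: 6.73
position: [512.8, -95.9, 108.9]
orientation: [0.737, 0.676, 0.0, -0.001]
contact_force: [0.0, 1.3, 1.8]
opening: 0.527
grasp_force: 30.0
```

```bash
python3 snap.py w6; python3 -c "
from h import *
f=imaging.grab_frame('side');cv2.imwrite('pics/s6.png',f)
a=cv2.resize(cv2.imread('pics/w6.png')[150:390,160:480],(400,300));b=cv2.resize(f[215:335,250:370],(400,400));a=np.vstack([a,a[:100]*0]);cv2.imwrite('pics/m6.png',np.hstack([a,b]))"
```

```text
6.73 [512.8 -95.9 108.9] [ 7.369e-01  6.760e-01  2.000e-04 -1.200e-03]
```

View pics/m6.png

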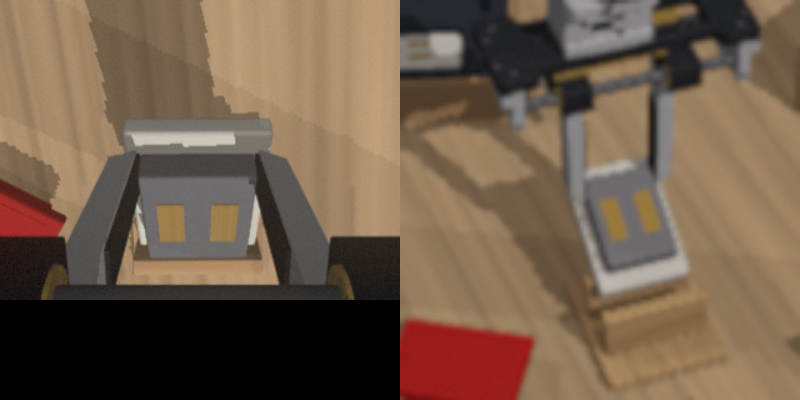

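The picture shows the controller tilted about 60° over the front lip, back box facing up. A bit more down and forward should bring it near flat.

Call:
move_arm([
  {"tx": 0.012, "ty": 0, "tz": 0.022, "spin": 0},
  {"tx": 0.01, "ty": 0, "tz": 0.025, "spin": 0},
  {"tx": 0.008, "ty": 0, "tz": 0.025, "spin": 0},
  {"tx": 0, "ty": 0, "tz": 0, "spin": 0},
  {"tx": 0, "ty": 0, "tz": 0, "spin": 0},
])

```text
clock: 7.25
position: [513.7, -91.4, 95.2]
orientation: [0.737, 0.676, 0.0, -0.0]
contact_force: [0.0, 1.0, 2.1]
opening: 0.526
grasp_force: 30.0
```

```bash
python3 snap.py w7; python3 -c "
from h import *
f=imaging.grab_frame('side');cv2.imwrite('pics/s7.png',f)
a=cv2.resize(cv2.imread('pics/w7.png')[150:390,160:480],(400,300));b=cv2.resize(f[215:335,250:370],(400,400));a=np.vstack([a,a[:100]*0]);cv2.imwrite('pics/m7.png',np.hstack([a,b]))"
```

```text
7.25 [513.7 -91.4  95.2] [ 7.371e-01  6.758e-01  1.000e-04 -4.000e-04]
```

View pics/m7.png

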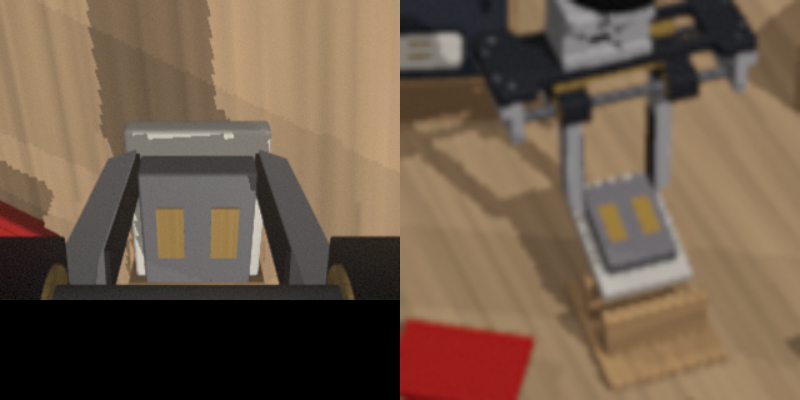

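The tilt has grown further. In the left crop the box face spans y 178–280 and the plate end y 122–150. I'll solve for the tilt and end positions from these rows.

```bash
cat > tilt.py <<'E'
from h import *
import json
from scipy.optimize import least_squares
from scipy.spatial.transform import Rotation as R
def tilt(n,rows):
    """rows of (box top back edge, box bottom back edge, plate top back edge, plate top front edge); tool frame result"""
    p=json.load(open(n+'.json'));s=telemetry.read_state();r=R.from_quat(s['orientation']).as_matrix();P=s['position']
    M=np.array([(19,78),(19,12),(5,90),(-5,90)],float)
    def pts(q,M):
        c,sn=np.cos(q[2]),np.sin(q[2])   # controller x -> -tool x, z -> -tool z when tilt 0; tilt turns z_c toward +tool x
        return np.array([(q[0]-c*a+sn*b, 0, q[1]-sn*a*1-c*b) for a,b in M])
    use=[i for i,v in enumerate(rows) if v is not None]
    f=lambda q:[proj(p,P+r@X)[1]-rows[i] for i,X in zip(use,pts(q,M[use]))]
    o=least_squares(f,[-50,40,1.2],x_scale=[10,10,.1]);print('tilt',np.degrees(o.x[2]).round(1),'res',np.round(o.fun,1))
    N=pts(o.x,np.array([(-5,0),(5,0),(-5,90),(12,45),(12,73)]))
    print('screen-bottom, back-bottom, screen-top, middle, axis (tool x,z):',np.round(N[:,[0,2]],1).tolist(),'TCP z',round(P[2],1))
E
python3 -c "
from tilt import *
f=cv2.imread('pics/w7.png');print([int(v) for v in f[240:390:2,322].max(1)]);print([int(v) for v in f[330:390:2,265].max(1)])
tilt('w7',[292.5,374,270,247.6])"
```

```text
[116, 116, 114, 113, 104, 107, 109, 135, 169, 173, 123, 124, 123, 125, 126, 121, 125, 105, 67, 68, 64, 63, 65, 63, 73, 96, 114, 113, 115, 115, 111, 112, 115, 115, 112, 112, 111, 112, 114, 113, 114, 113, 108, 110, 114, 109, 107, 111, 110, 112, 113, 110, 112, 110, 113, 112, 113, 109, 111, 109, 110, 112, 109, 110, 112, 112, 112, 107, 135, 59, 45, 45, 50, 57, 54]
[100, 107, 114, 126, 139, 161, 125, 134, 154, 180, 183, 185, 182, 184, 177, 165, 154, 135, 104, 91, 90, 92, 87, 120, 51, 43, 47, 51, 53, 54]
tilt 74.6 res [ 3.1 -0.6 -7.4  4.9]
screen-bottom, back-bottom, screen-top, middle, axis (tool x,z): [[-73.8, 68.5], [-76.4, 58.8], [13.0, 44.6], [-34.9, 40.2], [-7.9, 32.7]] TCP z 95.5
```

```bash
sed -i 's/M=np.array(\[.*\],float)/M=np.array([(19,78),(19,12),(5,78),(-5,90)],float)/' tilt.py; python3 -c "
from tilt import *
tilt('w7',[289.5,374,274.5,248])
tilt('w7',[289.5,374,274.5,None])"
```

```text
tilt 78.2 res [-0.1 -0.   0.1 -0.1]
screen-bottom, back-bottom, screen-top, middle, axis (tool x,z): [[-72.6, 63.9], [-74.6, 54.1], [15.5, 45.5], [-32.0, 38.0], [-4.6, 32.3]] TCP z 95.5
tilt 77.9 res [-0.  0. -0.]
screen-bottom, back-bottom, screen-top, middle, axis (tool x,z): [[-71.9, 63.2], [-74.0, 53.4], [16.1, 44.3], [-31.5, 37.1], [-4.1, 31.2]] TCP z 95.5
```

```bash
python3 - <<'E'
from h import *
f=cv2.imread('pics/w7.png').astype(int)
for y in(250,256,264):print(y,[(x,int(f[y,x].max())) for x in list(range(254,270,1))],[(x,int(f[y,x].max())) for x in range(370,382)])
y=366;print([(x,f[y,x].tolist()) for x in range(256,276,2)],[(x,f[y,x].tolist()) for x in range(356,382,2)])
E
```

```text
250 [(254, 110), (255, 110), (256, 111), (257, 109), (258, 112), (259, 105), (260, 99), (261, 101), (262, 105), (263, 105), (264, 107), (265, 110), (266, 106), (267, 112), (268, 110), (269, 109)] [(370, 116), (371, 116), (372, 120), (373, 115), (374, 115), (375, 138), (376, 166), (377, 170), (378, 169), (379, 168), (380, 166), (381, 164)]
256 [(254, 107), (255, 108), (256, 110), (257, 107), (258, 103), (259, 113), (260, 121), (261, 130), (262, 130), (263, 131), (264, 128), (265, 132), (266, 161), (267, 165), (268, 164), (269, 163)] [(370, 130), (371, 132), (372, 138), (373, 145), (374, 142), (375, 139), (376, 149), (377, 154), (378, 166), (379, 165), (380, 165), (381, 162)]
264 [(254, 108), (255, 109), (256, 107), (257, 109), (258, 105), (259, 97), (260, 111), (261, 119), (262, 127), (263, 124), (264, 126), (265, 126), (266, 126), (267, 126), (268, 123), (269, 128)] [(370, 127), (371, 124), (372, 126), (373, 133), (374, 173), (375, 194), (376, 159), (377, 167), (378, 166), (379, 161), (380, 163), (381, 163)]
[(256, [105, 137, 164]), (258, [109, 140, 170]), (260, [109, 140, 167]), (262, [84, 107, 128]), (264, [78, 104, 126]), (266, [56, 74, 91]), (268, [65, 78, 91]), (270, [163, 176, 182]), (272, [188, 200, 207]), (274, [189, 203, 208])] [(356, [108, 108, 111]), (358, [109, 107, 109]), (360, [177, 190, 195]), (362, [183, 196, 200]), (364, [186, 198, 203]), (366, [117, 129, 134]), (368, [45, 64, 78]), (370, [91, 125, 158]), (372, [106, 137, 166]), (374, [103, 136, 165]), (376, [108, 140, 168]), (378, [104, 136, 167]), (380, [73, 92, 111])]
```

The tilt is about 78–79°, the grip holds (30 N, pads ~5 mm onto the box), and the controller's middle is about 28 mm behind the TCP along tool -x. I'll lift, carry to the carton and turn.

Call:
move_arm([
  {"tx": 0, "ty": 0, "tz": -0.06, "spin": 0},
  {"tx": 0, "ty": 0, "tz": -0.1, "spin": 0},
  {"tx": 0, "ty": 0, "tz": -0.1, "spin": 0},
  {"tx": 0, "ty": 0, "tz": -0.1, "spin": 0},
  {"tx": 0.04, "ty": -0.01, "tz": -0.04, "spin": 0},
])

```text
clock: 7.77
position: [513.4, -85.3, 177.3]
orientation: [0.738, 0.675, 0.0, 0.002]
contact_force: [0.0, 0.4, -2.3]
opening: 0.526
grasp_force: 30.0
```

Call:
move_arm([
  {"tx": 0.08, "ty": -0.02, "tz": 0, "spin": 0},
  {"tx": 0.12, "ty": -0.03, "tz": 0, "spin": 0},
  {"tx": 0.12, "ty": -0.03, "tz": 0, "spin": 0},
  {"tx": 0.12, "ty": -0.03, "tz": 0, "spin": 0},
  {"tx": 0.12, "ty": -0.03, "tz": 0, "spin": 0},
])

```text
clock: 8.18
position: [492.7, 31.6, 174.4]
orientation: [0.737, 0.676, -0.001, -0.001]
contact_force: [0.9, -0.2, -2.4]
opening: 0.523
grasp_force: 30.0
```

Call:
move_arm([
  {"tx": 0.12, "ty": -0.03, "tz": 0, "spin": 0},
  {"tx": 0.12, "ty": -0.03, "tz": 0, "spin": 0},
  {"tx": 0.12, "ty": -0.03, "tz": 0, "spin": 0},
  {"tx": 0.12, "ty": -0.03, "tz": 0, "spin": 0},
  {"tx": 0.12, "ty": -0.03, "tz": 0, "spin": 0},
])

```text
clock: 8.6
position: [473.1, 153.7, 174.5]
orientation: [0.737, 0.676, -0.001, -0.001]
contact_force: [1.0, -0.2, -3.5]
opening: 0.528
grasp_force: 30.0
```

Call:
move_arm([
  {"tx": 0.12, "ty": -0.03, "tz": 0, "spin": 0},
  {"tx": 0.12, "ty": -0.03, "tz": 0, "spin": 0},
  {"tx": 0.12, "ty": -0.03, "tz": 0, "spin": 0},
  {"tx": 0.08, "ty": -0.03, "tz": 0, "spin": 0},
  {"tx": 0.04, "ty": -0.02, "tz": 0, "spin": 0},
])

```text
clock: 9.02
position: [453.5, 252.4, 174.4]
orientation: [0.736, 0.676, -0.001, -0.001]
contact_force: [-0.7, -0.0, -2.1]
opening: 0.526
grasp_force: 30.0
```

Call:
move_arm([
  {"tx": 0, "ty": 0, "tz": 0, "spin": -0.025},
  {"tx": 0, "ty": 0, "tz": 0, "spin": -0.03},
  {"tx": 0, "ty": 0, "tz": 0, "spin": -0.03},
  {"tx": 0, "ty": 0, "tz": 0, "spin": -0.03},
  {"tx": 0, "ty": 0, "tz": 0, "spin": -0.03},
])

```text
clock: 9.43
position: [454.2, 249.9, 174.7]
orientation: [0.564, 0.826, -0.001, -0.0]
contact_force: [0.2, 0.0, -2.8]
opening: 0.526
grasp_force: 30.0
```

Call:
move_arm([
  {"tx": 0, "ty": 0, "tz": 0, "spin": -0.03},
  {"tx": 0, "ty": 0, "tz": 0, "spin": -0.03},
  {"tx": 0, "ty": 0, "tz": 0, "spin": -0.03},
  {"tx": 0, "ty": 0, "tz": 0, "spin": -0.03},
  {"tx": 0, "ty": 0, "tz": 0, "spin": -0.03},
])

```text
clock: 9.85
position: [454.3, 249.7, 174.7]
orientation: [0.355, 0.935, -0.001, -0.001]
contact_force: [-0.7, 0.2, -2.2]
opening: 0.527
grasp_force: 30.0
```

Call:
move_arm([
  {"tx": 0, "ty": 0, "tz": 0, "spin": -0.03},
  {"tx": 0, "ty": 0, "tz": 0, "spin": -0.03},
  {"tx": 0, "ty": 0, "tz": 0, "spin": -0.03},
  {"tx": 0, "ty": 0, "tz": 0, "spin": -0.025},
  {"tx": 0, "ty": 0, "tz": 0, "spin": 0},
])

```text
clock: 10.27
position: [454.3, 249.8, 174.8]
orientation: [0.183, 0.983, -0.001, -0.001]
contact_force: [-0.4, -0.4, -2.7]
opening: 0.524
grasp_force: 30.0
```

```bash
python3 - <<'E'
from station import telemetry
import numpy as np
s=telemetry.read_state();P=s['position'];x,y=s['orientation'][:2];tx=np.array([2*x*x-1,2*x*y]);ty=np.array([2*x*y,2*y*y-1])
d=np.array([457.2,245.8])-P[:2];print(P,'yaw y',np.degrees(np.arctan2(ty[1],ty[0])),'shift',d@tx,d@ty,s['grasp_force'],s['opening'])
E
```

```text
[454.32560056 249.80739471 174.81758221] yaw y 68.88407601406183 shift -4.125078771459527 -2.7027850534187112 29.996588230133057 0.5241933018599754
```

Call:
move_arm([
  {"tx": -0.02, "ty": -0.0135, "tz": 0.04, "spin": 0},
  {"tx": 0, "ty": 0, "tz": 0.1, "spin": 0},
  {"tx": 0, "ty": 0, "tz": 0.1, "spin": 0},
  {"tx": 0, "ty": 0, "tz": 0.1, "spin": 0},
  {"tx": 0, "ty": 0, "tz": 0, "spin": 0},
])

```text
clock: 10.68
position: [454.7, 244.8, 103.4]
orientation: [0.185, 0.983, -0.003, -0.004]
contact_force: [-0.9, 0.2, -2.8]
opening: 0.526
grasp_force: 30.0
```

Call:
move_arm([
  {"tx": 0, "ty": 0, "tz": 0, "spin": 0},
  {"tx": 0, "ty": 0, "tz": 0, "spin": 0},
])

```text
clock: 10.85
position: [458.5, 246.6, 108.1]
orientation: [0.184, 0.983, 0.0, 0.0]
contact_force: [-0.9, 0.2, -2.4]
opening: 0.526
grasp_force: 30.0
```

```bash
python3 snap.py w8; python3 - <<'E'
from h import *
import json
p=json.load(open('w8.json'));f=cv2.imread('pics/w8.png').astype(int)
print('col322',[(y,int(f[y,322].max())) for y in range(236,396,3)])
hs=cv2.cvtColor(f.astype(np.uint8),cv2.COLOR_BGR2HSV)
w=((f.min(2)>95)&(f.max(2)-f.min(2)<40))
for y in(250,256,262,268,350,358,366,372):
    r=np.where(w[y,235:400])[0]+235;print(y,r[[0,-1]] if len(r) else None)
# where the pocket rim corners/centre project (known world)
a=np.radians(69);ux=np.array([np.sin(a),-np.cos(a)]);uy=np.array([np.cos(a),np.sin(a)]);c=np.array([483.4,235.8])
for sx,sy in((-1,-1),(-1,1),(1,-1),(1,1)):print(sx,sy,np.round(proj(p,np.r_[c+sx*56*ux+sy*43*uy,38])))
E
```

```text
10.85 [458.5 246.6 108.1] [1.841e-01 9.829e-01 1.000e-04 4.000e-04]
col322 [(236, 73), (239, 70), (242, 72), (245, 74), (248, 132), (251, 134), (254, 162), (257, 174), (260, 209), (263, 238), (266, 224), (269, 169), (272, 175), (275, 84), (278, 81), (281, 82), (284, 82), (287, 81), (290, 128), (293, 144), (296, 143), (299, 141), (302, 143), (305, 142), (308, 142), (311, 142), (314, 141), (317, 143), (320, 141), (323, 142), (326, 139), (329, 140), (332, 145), (335, 143), (338, 139), (341, 137), (344, 143), (347, 143), (350, 139), (353, 141), (356, 140), (359, 137), (362, 138), (365, 142), (368, 139), (371, 139), (374, 61), (377, 58), (380, 61), (383, 63), (386, 64), (389, 68), (392, 72), (395, 76)]
250 [260 375]
256 [258 376]
262 [259 376]
268 [259 375]
350 [235 399]
358 [235 398]
366 [235 399]
372 [235 399]
-1 -1 [248. 215.]
-1 1 [382. 215.]
1 -1 [257. 365.]
1 1 [375. 364.]
```

```bash
python3 - <<'E'
from h import *
import json
from scipy.optimize import least_squares
from scipy.spatial.transform import Rotation as R
p=json.load(open('w8.json'));s=telemetry.read_state();r=R.from_quat(s['orientation']).as_matrix();P=s['position']
pt=lambda q,a,b,y=0:P+r@np.array([q[0]-np.cos(q[2])*a+np.sin(q[2])*b,y,q[1]-np.sin(q[2])*a-np.cos(q[2])*b])
obs=[((19,78),289.5),((19,12),372.5),((5,78),273.8),((-5,90),247)]
def f(q):
    e=[proj(p,pt(q,*m))[1]-v for m,v in obs]
    return e+[ (proj(p,pt(q,5,90,32))[0]-proj(p,pt(q,5,90,-32))[0]-118)]
o=least_squares(f,[-50,40,1.2],x_scale=[10,10,.1]);q=o.x;print(np.degrees(q[2]),np.round(o.fun,1))
a=np.radians(69);C=np.array([[np.sin(a),-np.cos(a)],[np.cos(a),np.sin(a)]]);c=np.array([483.4,235.8])
for n,m in(('scr bottom',(-5,0)),('back bottom',(5,0)),('scr top',(-5,90)),('back top',(5,90)),('axis',(12,73)),('boxback73',(19,73))):
    X=pt(q,*m);print(n,'carton xy',np.round(C@(X[:2]-c),1),'z',round(X[2],1))
print('tip z',P[2]-25, 'TCP carton',C@(P[:2]-c))
E
```

```text
75.52965914763978 [ 0.5  0.2  0.1 -0.8 -0.4]
scr bottom carton xy [41.9  1.4] z 46.4
back bottom carton xy [44.4  1.3] z 56.1
scr top carton xy [-45.3   1.6] z 68.8
back top carton xy [-42.8   1.6] z 78.5
axis carton xy [-24.6   1.5] z 81.0
boxback73 carton xy [-22.9   1.5] z 87.8
tip z 83.61076123117059 TCP carton [-26.86632398   1.51866088]
```

The fit shows the tilt at 75.5° and the controller spanning carton x -45..44 at y offset +1.5. It is centred over the pocket with its low edge at z≈46. I'll nudge it and lower.

Call:
move_arm([
  {"tx": -0.01, "ty": -0.0075, "tz": 0.03, "spin": 0},
  {"tx": 0, "ty": 0, "tz": 0.04, "spin": 0},
  {"tx": 0, "ty": 0, "tz": 0.03, "spin": 0},
  {"tx": 0, "ty": 0, "tz": 0.01, "spin": 0},
  {"tx": 0, "ty": 0, "tz": 0, "spin": 0},
])

```text
clock: 11.32
position: [458.6, 244.3, 84.8]
orientation: [0.184, 0.983, -0.0, -0.001]
contact_force: [0.6, -0.0, -2.9]
opening: 0.53
grasp_force: 30.0
```

Call:
move_arm([
  {"tx": 0.004, "ty": 0, "tz": 0.012, "spin": 0},
  {"tx": 0.004, "ty": 0, "tz": 0.012, "spin": 0},
  {"tx": 0.004, "ty": 0, "tz": 0.012, "spin": 0},
  {"tx": 0, "ty": 0, "tz": 0, "spin": 0},
  {"tx": 0, "ty": 0, "tz": 0, "spin": 0},
])

```text
clock: 11.73
position: [457.0, 245.7, 78.9]
orientation: [0.184, 0.983, 0.0, 0.0]
contact_force: [-1.1, 0.8, 1.4]
opening: 0.529
grasp_force: 30.0
```

Call:
move_arm([
  {"tx": 0.003, "ty": 0, "tz": 0.012, "spin": 0},
  {"tx": 0.003, "ty": 0, "tz": 0.012, "spin": 0},
  {"tx": 0, "ty": 0, "tz": 0, "spin": 0},
  {"tx": 0, "ty": 0, "tz": 0, "spin": 0},
])

```text
clock: 12.07
position: [455.5, 246.1, 73.6]
orientation: [0.184, 0.983, 0.0, -0.0]
contact_force: [-2.9, 1.4, 2.0]
opening: 0.527
grasp_force: 30.0
```

Call:
move_arm([
  {"tx": 0.004, "ty": 0, "tz": 0.01, "spin": 0},
  {"tx": 0.002, "ty": 0, "tz": 0.01, "spin": 0},
  {"tx": 0, "ty": 0, "tz": 0, "spin": 0},
  {"tx": 0, "ty": 0, "tz": 0, "spin": 0},
])

```text
clock: 12.4
position: [454.6, 246.3, 69.5]
orientation: [0.184, 0.983, -0.0, -0.0]
contact_force: [-2.8, 1.8, 3.0]
opening: 0.527
grasp_force: 30.0
```

```bash
python3 snap.py w9; python3 - <<'E'
from h import *
f=cv2.imread('pics/w9.png').astype(int)
print('col322',[(y,int(f[y,322].max())) for y in range(236,396,2)])
w=((f.min(2)>95)&(f.max(2)-f.min(2)<40))
for y in(254,258,262,266,270):
    r=np.where(w[y,235:400])[0]+235;print(y,r[[0,-1]] if len(r) else None)
E
```

```text
12.4 [454.6 246.3  69.5] [ 1.836e-01  9.830e-01 -0.000e+00 -2.000e-04]
col322 [(236, 58), (238, 55), (240, 57), (242, 50), (244, 57), (246, 59), (248, 97), (250, 129), (252, 133), (254, 166), (256, 178), (258, 190), (260, 186), (262, 190), (264, 188), (266, 185), (268, 184), (270, 183), (272, 185), (274, 174), (276, 84), (278, 76), (280, 77), (282, 80), (284, 80), (286, 103), (288, 131), (290, 147), (292, 146), (294, 142), (296, 148), (298, 143), (300, 147), (302, 145), (304, 149), (306, 147), (308, 142), (310, 148), (312, 149), (314, 147), (316, 146), (318, 146), (320, 144), (322, 146), (324, 148), (326, 144), (328, 145), (330, 143), (332, 147), (334, 144), (336, 145), (338, 141), (340, 140), (342, 142), (344, 142), (346, 144), (348, 144), (350, 144), (352, 143), (354, 147), (356, 142), (358, 137), (360, 143), (362, 144), (364, 143), (366, 142), (368, 140), (370, 142), (372, 144), (374, 141), (376, 142), (378, 65), (380, 59), (382, 64), (384, 60), (386, 67), (388, 71), (390, 67), (392, 76), (394, 76)]
254 [260 375]
258 [259 376]
262 [259 375]
266 [260 375]
270 [260 375]
```

```bash
cat > fit.py <<'E'
from h import *
import json
from scipy.optimize import least_squares
from scipy.spatial.transform import Rotation as R
def fit(n,rows,wd):
    p=json.load(open(n+'.json'));s=telemetry.read_state();r=R.from_quat(s['orientation']).as_matrix();P=s['position']
    pt=lambda q,a,b,y=0:P+r@np.array([q[0]-np.cos(q[2])*a+np.sin(q[2])*b,y,q[1]-np.sin(q[2])*a-np.cos(q[2])*b])
    f=lambda q:[proj(p,pt(q,*m))[1]-v for m,v in zip(((19,78),(19,12),(5,78),(-5,90)),rows)]+[proj(p,pt(q,5,90,32))[0]-proj(p,pt(q,5,90,-32))[0]-wd]
    o=least_squares(f,[-50,40,1.3],x_scale=[10,10,.1]);q=o.x;print('tilt',np.degrees(q[2]).round(1),np.round(o.fun,1))
    a=np.radians(69);C=np.array([[np.sin(a),-np.cos(a)],[np.cos(a),np.sin(a)]]);c=np.array([483.4,235.8])
    for k,m in(('scr bottom',(-5,0)),('scr top',(-5,90)),('axis',(12,73)),('boxback73',(19,73))):
        X=pt(q,*m);print(k,'carton xy',np.round(C@(X[:2]-c),1),'z',round(X[2],1))
    print('tip z',round(P[2]-25,1),'TCP carton',np.round(C@(P[:2]-c),1))
E
python3 -c "
from fit import *
fit('w9',[287,377,275.3,247.8],117.5)"
```

```text
tilt 79.6 [ 1.7  0.5 -1.3 -1.  -0.8]
scr bottom carton xy [40.6 -0.7] z 12.1
scr top carton xy [-47.9  -0.5] z 28.4
axis carton xy [-28.1  -0.5] z 42.0
boxback73 carton xy [-26.9  -0.5] z 48.9
tip z 44.5 TCP carton [-30.6  -0.5]
```

Nearly flat: the top edge is about 4 mm above the floor and the force is about 4 N. I'll ease down a little more, then release.

Call:
move_arm([
  {"tx": 0, "ty": 0, "tz": 0.008, "spin": 0},
  {"tx": 0, "ty": 0, "tz": 0.008, "spin": 0},
  {"tx": 0, "ty": 0, "tz": 0, "spin": 0},
  {"tx": 0, "ty": 0, "tz": 0, "spin": 0},
])

```text
clock: 12.78
position: [454.8, 246.2, 66.4]
orientation: [0.184, 0.983, -0.0, 0.0]
contact_force: [-4.0, 1.2, 2.1]
opening: 0.527
grasp_force: 30.0
```

Call:
move_arm([
  {"tx": 0, "ty": 0, "tz": 0, "spin": 0},
  {"tx": 0, "ty": 0, "tz": 0, "spin": 0},
  {"tx": 0, "ty": 0, "tz": 0, "spin": 0},
  {"tx": 0, "ty": 0, "tz": 0, "spin": 0},
  {"tx": 0, "ty": 0, "tz": 0, "spin": 0},
], gripper=62)

```text
clock: 13.2
position: [455.1, 246.2, 66.5]
orientation: [0.184, 0.983, 0.0, 0.0]
contact_force: [-0.1, -0.8, -0.3]
opening: 0.617
grasp_force: 0.0
```

```bash
python3 snap.py w10; python3 - <<'E'
from h import *
f=cv2.imread('pics/w10.png').astype(int)
print('col322',[(y,int(f[y,322].max())) for y in range(236,396,2)])
w=((f.min(2)>95)&(f.max(2)-f.min(2)<40))
for y in(254,258,262,266,270):
    r=np.where(w[y,235:400])[0]+235;print(y,r[[0,-1]] if len(r) else None)
E
```

```text
13.2 [455.1 246.2  66.5] [1.837e-01 9.830e-01 1.000e-04 3.000e-04]
col322 [(236, 56), (238, 62), (240, 57), (242, 53), (244, 52), (246, 78), (248, 107), (250, 134), (252, 180), (254, 236), (256, 239), (258, 189), (260, 185), (262, 188), (264, 187), (266, 188), (268, 181), (270, 184), (272, 160), (274, 77), (276, 80), (278, 80), (280, 80), (282, 100), (284, 140), (286, 146), (288, 146), (290, 146), (292, 145), (294, 147), (296, 142), (298, 148), (300, 148), (302, 145), (304, 146), (306, 145), (308, 148), (310, 145), (312, 145), (314, 146), (316, 146), (318, 146), (320, 144), (322, 145), (324, 146), (326, 145), (328, 143), (330, 144), (332, 143), (334, 146), (336, 145), (338, 146), (340, 143), (342, 145), (344, 140), (346, 143), (348, 144), (350, 140), (352, 139), (354, 142), (356, 140), (358, 138), (360, 146), (362, 140), (364, 140), (366, 140), (368, 143), (370, 141), (372, 139), (374, 135), (376, 141), (378, 64), (380, 62), (382, 60), (384, 66), (386, 71), (388, 66), (390, 66), (392, 70), (394, 74)]
254 [260 374]
258 [260 374]
262 [260 374]
266 [260 374]
270 [260 374]
```

Released. I'll back off and check the seating from above.

Call:
move_arm([
  {"tx": 0, "ty": 0, "tz": -0.03, "spin": 0},
  {"tx": 0, "ty": 0, "tz": -0.1, "spin": 0},
  {"tx": 0, "ty": 0, "tz": -0.15, "spin": 0},
  {"tx": 0, "ty": 0, "tz": -0.2, "spin": 0},
  {"tx": -0.1, "ty": 0, "tz": -0.2, "spin": 0},
])

```text
clock: 13.67
position: [468.9, 240.0, 201.4]
orientation: [0.183, 0.983, -0.0, -0.002]
contact_force: [0.4, -0.1, -0.4]
opening: 0.62
grasp_force: 0.0
```

Call:
move_arm([
  {"tx": -0.1, "ty": 0, "tz": 0, "spin": 0},
  {"tx": 0, "ty": 0, "tz": 0, "spin": 0},
  {"tx": 0, "ty": 0, "tz": 0, "spin": 0},
])

```text
clock: 13.92
position: [491.0, 232.1, 200.2]
orientation: [0.184, 0.983, 0.0, 0.0]
contact_force: [0.2, 0.2, 0.8]
opening: 0.618
grasp_force: 0.0
```

```bash
python3 snap.py w11; python3 - <<'E'
from h import *
import json
p=json.load(open('w11.json'));f=cv2.imread('pics/w11.png').astype(int)
a=np.radians(69);C=np.array([[np.sin(a),-np.cos(a)],[np.cos(a),np.sin(a)]]);c=np.array([483.4,235.8])
m=((f.min(2)>125)&(f.max(2)-f.min(2)<35)).astype(np.uint8)*255
g=((f.min(2)>70)&(f.max(2)-f.min(2)<35)).astype(np.uint8)*255
o=[]
for k,z in((m,34),(g,34)):
    u0=proj(p,np.r_[c,z]).astype(int);print('centre px',u0)
    b=np.zeros_like(k);y0,x0=max(u0[1]-85,0),u0[0]-70;b[y0:u0[1]+85,x0:u0[0]+70]=k[y0:u0[1]+85,x0:u0[0]+70]
    t=max(cv2.findContours(b,0,2)[0],key=cv2.contourArea);W=np.array([C@(onz(p,q[0],z)[:2]-c) for q in t],np.float32)
    print(cv2.boundingRect(t),cv2.minAreaRect(W),W.min(0),W.max(0))
    h=cv2.approxPolyDP(t,6,True)[:,0];print(h.tolist())
u=u0[0];print([(y,int(f[y,u].max())) for y in range(u0[1]-85,u0[1]+85,2)])
E
```

```text
13.92 [491.  232.1 200.2] [1.842e-01 9.829e-01 2.000e-04 1.000e-04]
centre px [317 212]
(282, 159, 72, 97) ((-3.2063827514648438, -0.40529823303222656), (63.25822830200195, 89.30712890625), 89.88145446777344) [-47.9203  -32.02548] [41.508717 31.24046 ]
[[282, 160], [285, 255], [349, 255], [353, 160]]
centre px [317 212]
(281, 158, 74, 99) ((-3.1799850463867188, -0.2863273620605469), (64.83384704589844, 91.16390228271484), 89.96395111083984) [-48.780323 -32.70385 ] [42.399754 32.127117]
[[282, 159], [284, 254], [351, 255], [354, 160]]
[(127, 161), (129, 190), (131, 190), (133, 74), (135, 62), (137, 71), (139, 67), (141, 63), (143, 70), (145, 66), (147, 61), (149, 67), (151, 62), (153, 57), (155, 51), (157, 54), (159, 138), (161, 217), (163, 168), (165, 163), (167, 163), (169, 162), (171, 167), (173, 121), (175, 92), (177, 127), (179, 129), (181, 128), (183, 127), (185, 129), (187, 129), (189, 126), (191, 126), (193, 134), (195, 127), (197, 129), (199, 128), (201, 127), (203, 126), (205, 128), (207, 128), (209, 127), (211, 127), (213, 126), (215, 128), (217, 129), (219, 134), (221, 128), (223, 127), (225, 130), (227, 129), (229, 128), (231, 129), (233, 127), (235, 129), (237, 130), (239, 129), (241, 128), (243, 128), (245, 127), (247, 135), (249, 214), (251, 210), (253, 216), (255, 138), (257, 47), (259, 54), (261, 48), (263, 53), (265, 49), (267, 52), (269, 54), (271, 52), (273, 62), (275, 65), (277, 70), (279, 66), (281, 66), (283, 67), (285, 56), (287, 146), (289, 188), (291, 182), (293, 176), (295, 179)]
```

Seen from above, the plate measures 90.2 x 64 at z=34, so it is flat at the right height. It sits 3 mm off centre towards carton -x, close to that wall's foot. I'll nudge it back with closed fingers against the box end, then press lightly to be sure it is home.

Call:
move_arm([
  {"tx": 0.14, "ty": 0, "tz": 0, "spin": 0},
  {"tx": 0.145, "ty": 0, "tz": 0, "spin": 0},
  {"tx": 0, "ty": 0, "tz": 0.15, "spin": 0},
  {"tx": 0, "ty": 0, "tz": 0.15, "spin": 0},
  {"tx": 0, "ty": 0, "tz": 0.1, "spin": 0},
], gripper=0)

```text
clock: 14.38
position: [433.9, 252.6, 117.0]
orientation: [0.183, 0.983, -0.001, -0.002]
contact_force: [-0.2, -0.2, -0.5]
opening: 0.3
grasp_force: 0.0
```

Call:
move_arm([
  {"tx": 0, "ty": 0, "tz": 0, "spin": 0},
  {"tx": 0, "ty": 0, "tz": 0, "spin": 0},
  {"tx": 0, "ty": 0, "tz": 0, "spin": 0},
  {"tx": 0, "ty": 0, "tz": 0, "spin": 0},
  {"tx": 0, "ty": 0, "tz": 0, "spin": 0},
])

```text
clock: 14.8
position: [438.5, 253.3, 121.0]
orientation: [0.184, 0.983, 0.001, 0.001]
contact_force: [0.5, -0.8, -0.3]
opening: 0.004
grasp_force: 0.0
```

```bash
cat > pos.py <<'E'
from h import *
s=telemetry.read_state();P=s['position'];a=np.radians(69);C=np.array([[np.sin(a),-np.cos(a)],[np.cos(a),np.sin(a)]])
print('carton',np.round(C@(P[:2]-[483.4,235.8]),1),'tip z',P[2]-25,s['contact_force'],s['opening'],s['clock'])
E
python3 pos.py
```

```text
carton [-48.2   0.3] tip z 96.01522238921886 [ 0.50598538 -0.78209986 -0.2770671 ] 0.0039540895440772295 14.8
```

Call:
move_arm([
  {"tx": 0, "ty": 0, "tz": 0.1, "spin": 0},
  {"tx": 0, "ty": 0, "tz": 0.08, "spin": 0},
  {"tx": 0, "ty": 0, "tz": 0.05, "spin": 0},
  {"tx": 0, "ty": 0, "tz": 0.02, "spin": 0},
  {"tx": 0, "ty": 0, "tz": 0.014, "spin": 0},
])

```text
clock: 15.22
position: [437.8, 252.9, 66.9]
orientation: [0.184, 0.983, 0.0, -0.0]
contact_force: [-0.4, 0.0, 0.2]
opening: 0.004
grasp_force: 0.0
```

Call:
move_arm([
  {"tx": 0, "ty": 0, "tz": 0, "spin": 0},
  {"tx": -0.01, "ty": 0, "tz": 0, "spin": 0},
  {"tx": -0.01, "ty": 0, "tz": 0, "spin": 0},
  {"tx": 0, "ty": 0, "tz": 0, "spin": 0},
])

```text
clock: 15.55
position: [442.0, 251.7, 67.6]
orientation: [0.184, 0.983, 0.0, 0.0]
contact_force: [-0.1, 0.7, -0.5]
opening: 0.006
grasp_force: 0.1
```

Call:
move_arm([
  {"tx": -0.007, "ty": 0, "tz": 0, "spin": 0},
  {"tx": 0, "ty": 0, "tz": 0, "spin": 0},
  {"tx": 0, "ty": 0, "tz": 0, "spin": 0},
])

```text
clock: 15.8
position: [442.3, 251.2, 67.2]
orientation: [0.184, 0.983, 0.0, -0.0]
contact_force: [-2.6, 1.8, 3.7]
opening: 0.005
grasp_force: 1.5
```

Call:
move_arm([
  {"tx": -0.007, "ty": 0, "tz": 0, "spin": 0},
  {"tx": 0, "ty": 0, "tz": 0, "spin": 0},
  {"tx": 0, "ty": 0, "tz": 0, "spin": 0},
])

```text
clock: 16.05
position: [443.6, 250.5, 67.0]
orientation: [0.184, 0.983, -0.0, -0.0]
contact_force: [-3.2, 1.7, 3.7]
opening: 0.007
grasp_force: 2.0
```

```bash
python3 pos.py
```

```text
carton [-42.5  -0.6] tip z 41.96631951936074 [-3.21630364  1.72281341  3.70305654] 0.006995543154393861 16.05
```

Call:
move_arm([
  {"tx": -0.007, "ty": 0, "tz": 0, "spin": 0},
  {"tx": -0.005, "ty": 0, "tz": 0, "spin": 0},
  {"tx": 0, "ty": 0, "tz": 0, "spin": 0},
])

```text
clock: 16.3
position: [446.4, 249.4, 66.9]
orientation: [0.184, 0.983, -0.0, 0.0]
contact_force: [-2.4, 0.8, 2.7]
opening: 0.002
grasp_force: 1.7
```

Call:
move_arm([
  {"tx": 0.02, "ty": 0, "tz": 0, "spin": 0},
  {"tx": 0, "ty": 0, "tz": -0.1, "spin": 0},
  {"tx": 0, "ty": 0, "tz": -0.2, "spin": 0},
  {"tx": -0.1, "ty": 0, "tz": -0.2, "spin": 0},
  {"tx": -0.18, "ty": 0, "tz": -0.165, "spin": 0},
])

```text
clock: 16.72
position: [488.2, 233.7, 195.3]
orientation: [0.182, 0.983, 0.001, 0.001]
contact_force: [0.7, 0.6, -1.0]
opening: 0.004
grasp_force: 0.0
```

Call:
move_arm([
  {"tx": 0, "ty": 0, "tz": 0, "spin": 0},
  {"tx": 0, "ty": 0, "tz": 0, "spin": 0},
  {"tx": 0, "ty": 0, "tz": 0, "spin": 0},
])

```text
clock: 16.97
position: [488.2, 232.7, 191.5]
orientation: [0.184, 0.983, -0.0, -0.0]
contact_force: [-1.4, 0.5, -0.4]
opening: 0.005
grasp_force: 0.0
```

```bash
cat > seat.py <<'E'
from h import *
import json,sys
n=sys.argv[1];p=json.load(open(n+'.json'));f=cv2.imread(f'pics/{n}.png').astype(int)
a=np.radians(69);C=np.array([[np.sin(a),-np.cos(a)],[np.cos(a),np.sin(a)]]);c=np.array([483.4,235.8])
g=((f.min(2)>70)&(f.max(2)-f.min(2)<35)).astype(np.uint8)*255
u0=proj(p,np.r_[c,34]).astype(int);b=np.zeros_like(g);y0,y1=max(u0[1]-85,0),u0[1]+75;b[y0:y1,u0[0]-70:u0[0]+70]=g[y0:y1,u0[0]-70:u0[0]+70]
t=max(cv2.findContours(b,0,2)[0],key=cv2.contourArea);W=np.array([C@(onz(p,q[0],34)[:2]-c) for q in t],np.float32)
r=cv2.minAreaRect(W);print('px',cv2.boundingRect(t),'carton rect @z34',np.round(r[0],1),np.round(r[1],1),round(r[2],1))
# height of each end from the plate width in px (64 mm), line-fitted long edges
T=np.array(p['world_from_camera']);x,y,w,h=cv2.boundingRect(t);ys=np.arange(y+6,y+h-6)
L=[];Rr=[]
for q in ys:
    k=np.where(b[q])[0];L.append(k[0]-.5);Rr.append(k[-1]+.5)
l=np.polyfit(ys,L,1);rr=np.polyfit(ys,Rr,1)
for q in(y,y+h-1):
    wd=np.polyval(rr,q)-np.polyval(l,q);d=p['mtx'][0][0]*64/wd;cx=np.linalg.inv(np.array(p['mtx']))@[u0[0],q,1]
    print('end row',q,'width',round(wd,1),'z est',round((T[:3,:3]@(cx*d)+T[:3,3])[2],1))
E
python3 snap.py w12; python3 seat.py w11;python3 seat.py w12; python3 pos.py
```

```text
16.97 [488.2 232.7 191.5] [ 1.839e-01  9.829e-01 -4.000e-04 -2.000e-04]
px (281, 158, 74, 99) carton rect @z34 [-3.2 -0.3] [64.8 91.2] 90.0
end row 158 width 82.2 z est 69.3
end row 256 width 129.6 z est 187.5
px (281, 168, 75, 100) carton rect @z34 [ 1.7 -0.6] [91.1 64.8] 0.0
end row 168 width 82.0 z est 62.1
end row 267 width 95.0 z est 120.0
carton [ 4.7 -1.4] tip z 165.87088501088212 [-0.28218627  0.46971605 -0.9205845 ] 0.006289581300944198 17.0167
```

Call:
move_arm([
  {"tx": 0.144, "ty": 0, "tz": 0, "spin": 0},
  {"tx": 0, "ty": 0, "tz": 0.18, "spin": 0},
  {"tx": 0, "ty": 0, "tz": 0.18, "spin": 0},
  {"tx": 0, "ty": 0, "tz": 0.13, "spin": 0},
  {"tx": 0, "ty": 0, "tz": 0.05, "spin": 0},
])

```text
clock: 17.43
position: [457.0, 242.4, 79.6]
orientation: [0.183, 0.983, -0.003, -0.004]
contact_force: [-1.2, 0.1, 0.3]
opening: 0.006
grasp_force: 0.0
```

Call:
move_arm([
  {"tx": 0, "ty": 0, "tz": 0.015, "spin": 0},
  {"tx": 0, "ty": 0, "tz": 0.005, "spin": 0},
  {"tx": 0, "ty": 0, "tz": 0, "spin": 0},
  {"tx": 0, "ty": 0, "tz": 0, "spin": 0},
])

```text
clock: 17.77
position: [462.8, 244.1, 81.7]
orientation: [0.184, 0.983, 0.001, 0.001]
contact_force: [-0.3, -0.4, 0.4]
opening: 0.003
grasp_force: 0.0
```

Call:
move_arm([
  {"tx": 0, "ty": 0, "tz": 0.008, "spin": 0},
  {"tx": 0, "ty": 0, "tz": 0, "spin": 0},
  {"tx": 0, "ty": 0, "tz": 0, "spin": 0},
])

```text
clock: 18.02
position: [462.0, 243.7, 79.4]
orientation: [0.184, 0.983, 0.0, 0.001]
contact_force: [0.4, -0.2, -0.3]
opening: 0.005
grasp_force: 0.0
```

Call:
move_arm([
  {"tx": 0, "ty": 0, "tz": 0.008, "spin": 0},
  {"tx": 0, "ty": 0, "tz": 0, "spin": 0},
  {"tx": 0, "ty": 0, "tz": 0, "spin": 0},
])

```text
clock: 18.27
position: [461.6, 243.6, 77.1]
orientation: [0.184, 0.983, 0.0, -0.0]
contact_force: [0.5, -0.5, 0.6]
opening: 0.005
grasp_force: 0.0
```

```bash
python3 pos.py
```

```text
carton [-23.2  -0.5] tip z 52.14878250001472 [ 0.52027682 -0.52497329  0.61939948] 0.004574456466275591 18.2667
```

Still free at tip z 52, against 48 expected. I'll go on in 1 mm steps.

Call:
move_arm([
  {"tx": 0, "ty": 0, "tz": 0.013, "spin": 0},
  {"tx": 0, "ty": 0, "tz": 0, "spin": 0},
  {"tx": 0, "ty": 0, "tz": 0, "spin": 0},
])

```text
clock: 18.52
position: [461.5, 243.6, 74.3]
orientation: [0.184, 0.983, -0.0, -0.0]
contact_force: [-0.1, -0.0, 0.6]
opening: 0.009
grasp_force: 0.0
```

Call:
move_arm([
  {"tx": 0, "ty": 0, "tz": 0.005, "spin": 0},
  {"tx": 0, "ty": 0, "tz": 0, "spin": 0},
  {"tx": 0, "ty": 0, "tz": 0, "spin": 0},
])

```text
clock: 18.77
position: [461.7, 243.6, 73.5]
orientation: [0.184, 0.983, 0.0, -0.0]
contact_force: [0.6, -0.4, 0.1]
opening: 0.004
grasp_force: 0.0
```

Call:
move_arm([
  {"tx": 0, "ty": 0, "tz": 0.005, "spin": 0},
  {"tx": 0, "ty": 0, "tz": 0, "spin": 0},
  {"tx": 0, "ty": 0, "tz": 0, "spin": 0},
])

```text
clock: 19.02
position: [461.8, 243.7, 73.2]
orientation: [0.184, 0.983, 0.0, 0.0]
contact_force: [-1.0, 0.0, 5.3]
opening: 0.007
grasp_force: 2.6
```

```bash
python3 pos.py
```

```text
carton [-23.   -0.4] tip z 48.245960030414224 [-1.00007098  0.0464524   5.31464483] 0.006798029515226284 19.0167
```

This end stops at 48.2 mm with 5 N, against 48.0 expected fully home. Now the other end.

Call:
move_arm([
  {"tx": 0, "ty": 0, "tz": -0.05, "spin": 0},
  {"tx": -0.12, "ty": 0, "tz": 0, "spin": 0},
  {"tx": -0.12, "ty": 0, "tz": 0, "spin": 0},
  {"tx": 0, "ty": 0, "tz": 0, "spin": 0},
  {"tx": 0, "ty": 0, "tz": 0.03, "spin": 0},
])

```text
clock: 19.43
position: [508.3, 226.3, 77.7]
orientation: [0.184, 0.983, 0.001, 0.001]
contact_force: [-0.6, 0.7, -0.7]
opening: 0.007
grasp_force: 0.0
```

Call:
move_arm([
  {"tx": 0, "ty": 0, "tz": 0.013, "spin": 0},
  {"tx": 0, "ty": 0, "tz": 0, "spin": 0},
  {"tx": 0, "ty": 0, "tz": 0, "spin": 0},
])

```text
clock: 19.68
position: [505.1, 226.4, 73.6]
orientation: [0.183, 0.983, -0.0, -0.001]
contact_force: [-0.6, 1.1, -0.1]
opening: 0.007
grasp_force: 0.0
```

Call:
move_arm([
  {"tx": 0, "ty": 0, "tz": 0.006, "spin": 0},
  {"tx": 0, "ty": 0, "tz": 0, "spin": 0},
  {"tx": 0, "ty": 0, "tz": 0, "spin": 0},
])

```text
clock: 19.93
position: [505.3, 226.5, 73.3]
orientation: [0.183, 0.983, -0.0, -0.001]
contact_force: [-1.0, -0.3, 5.6]
opening: 0.004
grasp_force: 2.4
```

```bash
python3 pos.py
```

```text
carton [23.8 -0.8] tip z 48.26019019658503 [-1.03252919 -0.26778097  5.56963462] 0.003813064495583884 19.9333
```

Both ends stop at 48.2–48.3 mm, so it is flat and fully home. I'll retreat and hand in.

Call:
move_arm([
  {"tx": 0, "ty": 0, "tz": -0.05, "spin": 0},
  {"tx": 0, "ty": 0, "tz": -0.15, "spin": 0},
  {"tx": 0, "ty": 0, "tz": -0.2, "spin": 0},
  {"tx": 0, "ty": 0, "tz": -0.2, "spin": 0},
  {"tx": 0, "ty": 0, "tz": -0.05, "spin": 0},
])

```text
clock: 20.35
position: [509.3, 227.5, 209.6]
orientation: [0.183, 0.983, 0.003, 0.005]
contact_force: [0.5, 0.7, -0.0]
opening: 0.001
grasp_force: 0.0
```

Call:
move_arm([
  {"tx": 0, "ty": 0, "tz": 0, "spin": 0},
  {"tx": 0, "ty": 0, "tz": 0, "spin": 0},
  {"tx": 0, "ty": 0, "tz": 0, "spin": 0},
  {"tx": 0, "ty": 0, "tz": 0, "spin": 0},
])

```text
clock: 20.68
position: [505.0, 225.9, 200.6]
orientation: [0.184, 0.983, -0.001, -0.002]
contact_force: [0.4, 0.7, 0.2]
opening: 0.002
grasp_force: 0.0
```

```bash
python3 snap.py w13; python3 seat.py w13 | head -1; python3 -c "
from station import arm;print(arm.close_job())"
```

```text
20.68 [505.  225.9 200.6] [ 0.1836  0.983  -0.001  -0.0019]
px (282, 147, 74, 100) carton rect @z34 [ 1.9 -0.6] [64.8 90.6] 90.0
the job is handed in; nothing more can be done
None
```

The controller lies screen down in the large pocket, flat and fully home (light presses at both ends of the back box stopped at 48.2–48.3 mm, 48 expected), and the job was handed in at about 21 s.

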